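Lay out turned shaft samples against their references

ROBOT

A 6-joint arm with a two-finger parallel gripper is mounted at the origin on the work surface. World frame = base frame: x ahead of the robot, y to its left, z up, the work surface at z = 0. Lengths are in m, angles in degrees, forces in N, time in s.
With the tool pointing down it reaches from about 0.25 to 0.725 m from the base axis. Payload 9.7 kg.
Tool frame: the origin (TCP) lies at the very end of the fingers, on their centre line; the grasp point (between the pads) lies grasp_offset behind it (grasp_offset is the distance from the TCP to the grasp point, in m); z points along the fingers, y is the line along which they close (so a half turn about z gives the same grasp; the last joint's range is limited). The gripper opens to 85 mm and grips with 20 to 120 N. Pads are 22 mm wide; open, the fingers measure 114 mm over their backs; the gripper's body (76 mm by 85 mm) begins 54 mm behind the grasp point. The pads swing forward as they close: fully open they stand 13 mm farther back than shut.
Start: joints at [-69.213, 4.979, 10.078, 95.1, 0, 90], TCP at [0.195, -0.514, 0.231] pointing down, gripper open.
Joint ranges: [-179.16, 179.16], [-48.56, 103.87], [-65.8, 70.77], [-126.05, 130.52], [-82.76, 87.17], [-180, 180]. Speed limits (degrees/s): [127.2, 127.2, 147.25, 180, 180, 180].

INTERFACE

Orientations are given as [roll, pitch, yaw] about the fixed x, y, z axes, in that order (R = Rz(yaw) Ry(pitch) Rx(roll)).
In Python, from workcell import get_obs, camera, calibration, job_done, recognise, cut_out, mark_of, grasp_offset gives the robot as it stands.
- The arm moves only by the tool servo_tool, never from a script. Its argument "moves" is a list of rows, each a list of 3 entries, a list of its own where there are three numbers: the turn, a rotation vector about the tool's x, y, z in degrees, then the shift along the tool's x, y, z in m, then the opening in per cent of the stroke, from 0 (shut) to 100 (fully open). In form: [[[ax, ay, az], [x, y, z], claw], ...]. A call has 1 to 12 rows; each row shifts and turns the commanded pose from where the row before left it, along the tool's axes as they then stand; what a row does not reach is not made up. A row lasts 1/10 s, in which the tool goes at most 50 mm and 8.59 degrees, less where a joint would pass 70% of its speed; a pose out of reach is approached as far as the arm can. A call is refused whole if a number of a shift passes 0.05 or a number of a turn 8.59, either way. A call with a gripper value outside its range is refused whole. The fingers move at their own pace and stop on an object; "force" is the grip in N (left out, the last holds). Time passes only in rows, so rows that do not move let the fingers close. It gives the time, the measured TCP pose, the force, the opening and the grip force at its end, in the units of the state.
- get_obs(): the state, without advancing time (a new reading comes with each control period).
- camera(name): name is "side" or "top" or "wrist"; returns (picture, depth): 480x640x3 uint8, red, green, blue; 480x640 float32, m along the optical axis (not along the pixel's ray), 0 where there is no reading.
- calibration(name): a dict with "camera_matrix" (3x3 intrinsics, pixels), "dist" ([k1, k2, p1, p2, k3] as OpenCV has them; the pictures are not rectified), "R" (3x3) and "t" (3): a world point X has camera coordinates R X + t. Camera axes: x right, y down, z forward; pixel columns grow to the right and rows downward; lengths in m; the calibration is good to about 2 mm. A picture is of the moment at which its call begins: read the wrist's pose just before it. calibration takes no time and is no camera call; for the wrist camera it gives the pose at the moment of the call.
- job_done(): hands the job in; it is judged then, once.
Trained networks look in the newest picture that a camera, given by its name, has taken for a name from the list of things; names that differ only in an ending like _2 or _b are one class to them, and where a whole thing is asked for, a point or a joint stands for the part that bears it (a point fixed in the world has none). Each returns a list of dicts, best first, with "score" (0 to 1); they miss things now and then, are a little off and sometimes report something else, mostly with a low value. They report only what shows in the picture. A call takes as long as a camera call. They do not tell look-alikes from the thing itself.
- recognise(name, camera): "xyz" ([x, y, z] in m, in the coordinates of the camera as it stood for that picture, good to about 4 mm: the middle of the surface that is visible of it).
- cut_out(name, camera): "mask" (480x640 bool, what is visible of it).
- mark_of(name, camera): "xyz" ([x, y, z] in m, in the coordinates of the camera as it stood for that picture, good to about 4 mm: a listed point, or the origin of a listed thing).
The state is a dict: "time": time; "q": joint angles; "qd": joint speeds; "joint_efforts": joint torques, N m; "ee_pos": TCP position; "tcp_rot": TCP orientation; "wrist_force": force on the tool from outside, world axes, zero at the start; "torque": the same for the moment, N m; "opening": finger opening in m; "grasp_force": force on a finger pad.
Only numpy, scipy, OpenCV 4.12 (cv2) and the standard library are available. Lean on these libraries where they do the work, as an engineer would, in place of code of your own. Each camera call takes 0.05 s, during which the arm holds its last target. There are 200 camera calls.

TASK

Move the four loose shaft samples from the carrying rack into the empty front row of the comparison rack, in the same order as the strapped-down reference shafts behind it: each sample goes in line with the reference of its own shape, seated in both of its notches and centred lengthwise across the two combs. Lower each one into its notches, do not drop it, and leave the caliper and the dial gauge stand where they are.

Things in the scene. Friction and masses are not known exactly. Their poses are not given: they have to be found in the camera images.
- sample_plain: Loose sample lying in the carrying rack: steel plain straight pin, dia 16, no collars; 130 long (mm), about 205 g, both ends alike. Origin on its axis at mid-length, 45 above the table when seated; x along the shaft; y, z roll with it. Carrying rack: plywood base, one row, steel bow at each end, samples in any order.
- sample_collar: Loose sample lying in the carrying rack: steel shaft dia 16 with ONE collar in the middle, dia 36, 20 long; 130 long (mm), about 333 g, both ends alike. Origin on its axis at mid-length, 45 above the table when seated; x along the shaft; y, z roll with it. Each rack row is two black V-notched comb plates 10 thick, centred 45 either side of the shaft middle, tops 52 above the table.
- sample_barrel: Loose sample lying in the carrying rack: steel shaft dia 16 with one thick barrel in the middle, dia 28, 60 long; 130 long (mm), about 400 g, both ends alike. Origin on its axis at mid-length, 45 above the table when seated; x along the shaft; y, z roll with it. Notches of all racks: four at 66 pitch, 90 deg, 36 wide, 18 deep. A shaft's neighbours lie 66 to its sides.
- sample_spool: Loose sample lying in the carrying rack: steel shaft dia 16 with TWO collars like a spool, each dia 32, 10 long, centred 24 either side of the middle; 130 long (mm), about 300 g, both ends alike. Origin on its axis at mid-length, 45 above the table when seated; x along the shaft; y, z roll with it. Between a row's two combs 80 mm is free down to the base plate, top 12 above the table.
- ref_plain: Reference of sample_plain's shape, fixed by two brass straps in the rear row of the blue two-row comparison rack, in any order. Origin on its axis at mid-length, 45 mm above the table; x along the shaft away from the robot, y along the row, z up. The place of sample_plain, in the empty front row: middle 140 mm from here along -x, y = z = 0, parallel. Combs as in the carrying rack.
- ref_collar: Reference of sample_collar's shape, fixed by two brass straps in the rear row of the blue two-row comparison rack, in any order. Origin on its axis at mid-length, 45 mm above the table; x along the shaft away from the robot, y along the row, z up. The place of sample_collar, in the empty front row: middle 140 mm from here along -x, y = z = 0, parallel. Combs as in the carrying rack.
- ref_barrel: Reference of sample_barrel's shape, fixed by two brass straps in the rear row of the blue two-row comparison rack, in any order. Origin on its axis at mid-length, 45 mm above the table; x along the shaft away from the robot, y along the row, z up. The place of sample_barrel, in the empty front row: middle 140 mm from here along -x, y = z = 0, parallel. Combs as in the carrying rack.
- ref_spool: Reference of sample_spool's shape, fixed by two brass straps in the rear row of the blue two-row comparison rack, in any order. Origin on its axis at mid-length, 45 mm above the table; x along the shaft away from the robot, y along the row, z up. The place of sample_spool, in the empty front row: middle 140 mm from here along -x, y = z = 0, parallel. Combs as in the carrying rack.
- caliper: bystander: digital caliper lying flat on the table just beyond the carrying rack, 235 mm long, 12 mm thick at its black display; origin under the middle of its beam, long axis y. Leave it alone.
- dial_stand: bystander: dial gauge on a magnetic stand beyond the carrying rack and the caliper, grey block 50 x 60 x 52 mm with a post to 127 mm height and an arm carrying the dial 90 mm to its -y side; origin under the block's centre. Leave it alone.
Mind the look-alikes: they are no part of the job. Leave any orange or yellow look-alike of the sample_barrel alone.

How it is judged:
By the outcome, as a careful person would: the job done as asked, in the order asked, and still so for the second after the job is handed in, with the robot touching nothing.
It also fails if it takes over 125 s, if anything falls off the work surface, if the arm or the gripper's body presses on something with over 40 N, if the wrist force passes 120 N, or if a joint passes its speed limit or range.

## Working session

There is one attempt and no reset: what is moved stays moved. The work goes in short steps, Python scripts to look and compute and a tool call to move; the robot and the scene stay as the last step left them, time stands still between calls to the robot, and variables do not carry over. Pictures are saved under pics/ and viewed, at most 14 in all, crops included, and the job is handed in when it is done.

Besides the shell and the picture viewer there is one more tool, called as name(argument=value, ...) on one line, values as JSON. servo_tool: Moves the arm, as the interface text tells. Its arguments: {"type":"object","properties":{"moves":{"type":"array"},"force":{"type":"number"}},"required":["moves"]}

```bash
ls; mkdir -p pics; python3 - <<'E'
from workcell import *
import cv2, numpy as np
print(get_obs(), grasp_offset)
ims=[]
for c in ["top","side"]:
    p,d=camera(c); cv2.imwrite(f"pics/{c}0.png",p[:,:,::-1])
    k=calibration(c); R=np.array(k["R"]);t=np.array(k["t"])
    print(c,(-R.T@t).round(3),R.round(2).tolist())
    for n in ["plain","collar","barrel","spool"]:
        for pre in ["sample_","ref_"]:
            for m in mark_of(pre+n,c)[:3]:
                print(c,pre+n,round(m["score"],2),(R.T@(np.array(m["xyz"])-t)).round(4))
    for n in ["caliper","dial_stand"]:
        for m in mark_of(n,c)[:2]: print(c,n,round(m["score"],2),(R.T@(np.array(m["xyz"])-t)).round(4))
E
```

```text
pics
{'time': 0.0, 'q': array([-6.92141006e+01,  5.00998473e+00,  1.00334603e+01,  9.51007304e+01,
        1.43287473e-03,  9.00003023e+01]), 'qd': array([ 0.05796288,  0.04680083, -0.08032653, -0.03451629, -0.05433648,
        0.09103783]), 'joint_efforts': array([ 6.74944895e-04, -5.20384240e+01,  4.64806759e+01,  1.62789132e-02,
        1.37580153e-05, -7.06571655e-06]), 'ee_pos': array([ 0.19510179, -0.51397002,  0.23058488]), 'tcp_rot': array([-1.79922745e+02, -1.43246583e-03,  2.07855952e+01]), 'wrist_force': array([0.09513195, 0.5071643 , 0.18417116]), 'torque': array([-0.01162889,  0.0151933 , -0.00776874]), 'grasp_force': 0.0, 'opening': 0.08572367023943589} 0.0187
top [ 0.412 -0.093  1.024] [[-0.03, -1.0, -0.01], [-1.0, 0.03, -0.1], [0.1, 0.01, -1.0]]
top sample_plain 0.81 [ 0.485  -0.2623  0.044 ]
top sample_plain 0.19 [0.5683 0.1958 0.0427]
top ref_plain 0.72 [0.5719 0.2618 0.0434]
top sample_collar 0.86 [ 0.4763 -0.1885  0.0422]
top sample_barrel 0.96 [ 0.4901 -0.3241  0.0411]
top sample_barrel 0.62 [ 0.5243 -0.5103  0.0102]
top sample_barrel 0.55 [ 0.3184 -0.3029  0.010
[... 225 characters left out ...]
op dial_stand 0.92 [ 0.6877 -0.2419  0.0007]
top dial_stand 0.56 [0.5689 0.131  0.0422]
side [0.099 0.649 1.05 ] [[-0.87, -0.5, 0.01], [-0.38, 0.66, -0.65], [0.31, -0.56, -0.76]]
side sample_plain 0.55 [ 0.4802 -0.2564  0.0461]
side ref_plain 0.6 [0.577  0.2624 0.0443]
side sample_collar 0.83 [ 0.4783 -0.1906  0.0423]
side ref_collar 0.74 [0.572  0.3351 0.0455]
side sample_barrel 0.75 [ 0.523  -0.5067  0.0093]
side sample_barrel 0.72 [ 0.3213 -0.306   0.0118]
side sample_barrel 0.65 [ 0.6844 -0.2349  0.0013]
side ref_barrel 0.59 [0.5699 0.1922 0.0454]
side ref_spool 0.92 [0.5679 0.1297 0.0486]
side caliper 0.87 [ 0.6038 -0.2367 -0.0013]
side dial_stand 0.66 [ 6.841e-01 -2.388e-01  1.000e-04]
```

View pics/top0.png

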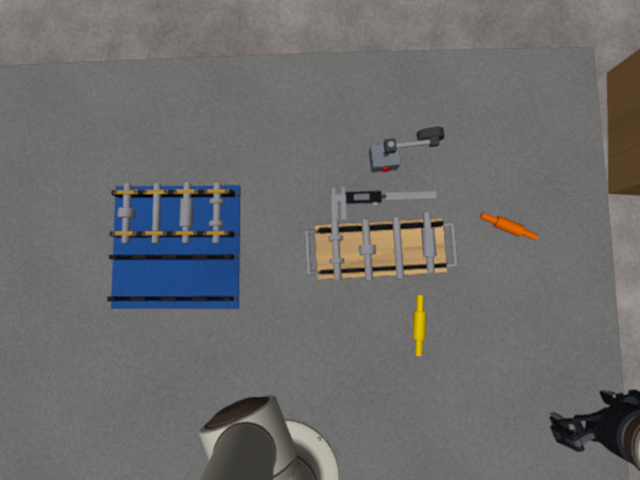

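View pics/side0.png

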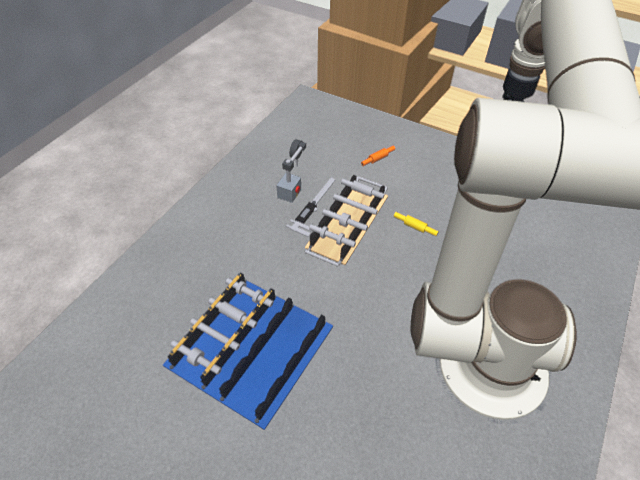

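The samples, from +y to −y, are spool, collar, plain, barrel (top px 336, 368, 398, 430). The references are collar, plain, barrel, spool (px 126, 157, 186, 216). Next I'll move the wrist camera over the carrying rack.

servo_tool(moves=[[[0,0,7],[0,0,-0.03],60],[[0,0,7],[0,0,-0.03],60],[[0,0,6.8],[0,0,-0.03],60],[[0,0,0],[0.025,-0.032,0],60],[[0,0,0],[0.025,-0.032,0],60],[[0,0,0],[0.025,-0.032,0],60],[[0,0,0],[0.025,-0.032,0],60],[[0,0,0],[0.025,-0.032,0],60],[[0,0,0],[0.025,-0.032,0],60],[[0,0,0],[0.025,-0.032,0],60],[[0,0,0],[0.025,-0.032,0],60],[[0,0,0],[0.025,-0.033,0],60]], force=40)

```text
time: 2.3
ee_pos: [0.421, -0.2238, 0.3215]
tcp_rot: [180.0, -0.0, -0.0]
wrist_force: [1.0, 0.1, 0.3]
opening: 0.051
grasp_force: 0.0
```

servo_tool(moves=[[[0,0,0],[0,0,0],60],[[0,0,0],[0,0,0],60]])

```text
time: 2.5
ee_pos: [0.4206, -0.2246, 0.3213]
tcp_rot: [180.0, 0.0, 0.1]
wrist_force: [-0.7, -0.5, -0.2]
opening: 0.0513
grasp_force: 0.0
```

```bash
python3 - <<'E'
from workcell import *
import cv2, numpy as np
o=get_obs();print(o["time"],o["ee_pos"],o["tcp_rot"],o["opening"])
k=calibration("wrist");R=np.array(k["R"]);t=np.array(k["t"])
p,d=camera("wrist"); cv2.imwrite("pics/w1.png",p[:,:,::-1])
print((-R.T@t).round(3),R.round(2).tolist(), np.percentile(d[d>0],[1,50,99]))
for n in ["plain","collar","barrel","spool"]:
  for m in mark_of("sample_"+n,"wrist")[:2]: print(n,round(m["score"],2),(R.T@(np.array(m["xyz"])-t)).round(4))
E
```

```text
2.5 [ 0.42062965 -0.22458737  0.32126569] [1.79991597e+02 9.92593990e-03 1.20076635e-01] 0.051255486980122354
[ 0.488 -0.226  0.463] [[0.0, -1.0, -0.0], [-0.97, -0.0, 0.26], [-0.26, -0.0, -0.97]] [0.05685573 0.4375945  0.54550898]
plain 0.93 [ 0.4796 -0.2596  0.0436]
collar 0.97 [ 0.4789 -0.1939  0.0452]
barrel 0.75 [ 0.315  -0.3008  0.0113]
barrel 0.65 [ 0.5291 -0.5145  0.0104]
spool 0.7 [ 0.4849 -0.1267  0.0442]
```

View pics/w1.png

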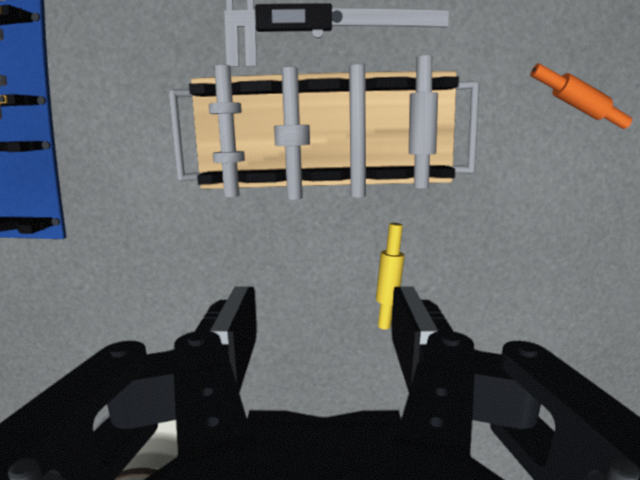

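The wrist view shows all four samples (x px 225 spool, 292 collar, 358 plain, 424 barrel). The caliper jaw is close to the spool's far end. I'll measure the shaft axes from mask and depth.

```bash
cat > h.py <<'E'
from workcell import *
import cv2, numpy as np
def cloud(c):
    k=calibration(c);R=np.array(k["R"]);t=np.array(k["t"])
    p,d=camera(c)
    v,u=np.mgrid[:480,:640]
    n=cv2.undistortPoints(np.stack([u,v],-1).reshape(-1,1,2).astype(float),np.array(k["camera_matrix"]),np.array(k["dist"])).reshape(480,640,2)
    X=np.concatenate([n*d[...,None],d[...,None]],-1)
    return p,d,(X-t)@R   # world
def shafts(c,box,zmin=0.04):
    "long grey blobs above zmin in box [x0,x1,y0,y1]: middle, yaw, length, width, top z"
    p,d,W=cloud(c)
    hsv=cv2.cvtColor(p,cv2.COLOR_RGB2HSV)
    m=(d>0)&(W[...,2]>zmin)&(W[...,2]<0.075)&(hsv[...,2]>70)&(hsv[...,1]<60)
    m&=(W[...,0]>box[0])&(W[...,0]<box[1])&(W[...,1]>box[2])&(W[...,1]<box[3])
    n,l,s,_=cv2.connectedComponentsWithStats(m.astype(np.uint8))
    for i in range(1,n):
        if s[i,4]<300: continue
        P=W[l==i]; q=P[:,:2]
        (cx,cy),(w,h),a=cv2.minAreaRect(q.astype(np.float32))
        top=P[P[:,2]>np.percentile(P[:,2],50)]
        C=np.cov(q.T); e=np.linalg.eigh(C)[1][:,1]; e*=np.sign(e[0])
        u=(q-q.mean(0))@e; v=(q-q.mean(0))@[-e[1],e[0]]
        um=(np.percentile(u,.3)+np.percentile(u,99.7))/2; vm=(np.percentile(v,1)+np.percentile(v,99))/2
        mid=q.mean(0)+um*e+vm*np.array([-e[1],e[0]])
        print(c,s[i,4],"mid",mid.round(4),"yaw",np.degrees(np.arctan2(e[1],e[0])).round(2),"len",np.ptp(np.percentile(u,[.3,99.7])).round(4),"wid",np.ptp(np.percentile(v,[1,99])).round(4),"z",np.percentile(P[:,2],[50,95,99]).round(4))
    return p,d,W
E
python3 - <<'E'
from h import *
p,d,W=shafts("wrist",[.38,.56,-.38,-.08])
m=(d>0)&(W[...,0]>.42)&(W[...,0]<.54)
for a,b in [(-.43,-.35),(-.11,-.06)]:
    mm=m&(W[...,1]>a)&(W[...,1]<b); print("bow z",np.percentile(W[mm][:,2],[50,95,99.5]).round(4))
shafts("top",[.38,.56,-.38,-.08]); shafts("top",[.48,.66,.08,.38])
E
```

```text
wrist 2781 mid [ 0.4925 -0.3243] yaw 1.46 len 0.128 wid 0.0255 z [0.0526 0.0582 0.059 ]
wrist 2051 mid [ 0.4829 -0.2592] yaw 1.68 len 0.1291 wid 0.0149 z [0.0506 0.0526 0.0532]
wrist 2321 mid [ 0.4833 -0.1285] yaw 1.63 len 0.1288 wid 0.0275 z [0.0512 0.0595 0.0605]
wrist 2436 mid [ 0.4804 -0.1941] yaw 1.48 len 0.1286 wid 0.0316 z [0.0513 0.0617 0.0625]
bow z [-0.0006  0.0228  0.0515]
bow z [0.0107 0.0503 0.0519]
top 499 mid [ 0.4828 -0.126 ] yaw 1.63 len 0.1297 wid 0.0258 z [0.0519 0.06   0.0617]
top 498 mid [ 0.4799 -0.1911] yaw 0.9 len 0.1272 wid 0.0311 z [0.0521 0.0626 0.0652]
top 310 mid [ 0.4984 -0.2574] yaw 1.18 len 0.0921 wid 0.0151 z [0.0508 0.0545 0.0558]
top 331 mid [0.5686 0.1277] yaw -0.8 len 0.0799 wid 0.0265 z [0.0529 0.0607 0.062 ]
top 333 mid [0.5736 0.3253] yaw -0.58 len 0.079 wid 0.0301 z [0.0531 0.0626 0.0646]
top 398 mid [0.57   0.1935] yaw -2.11 len 0.0789 wid 0.0261 z [0.0557 0.0598 0.0614]
```

servo_tool(moves=[[[0,0,0],[0.002,-0.035,0],60],[[0,0,0],[0.002,-0.04,0],60],[[0,0,0],[0.002,-0.04,0],60],[[0,0,0],[0.002,-0.04,0],60],[[0,0,0],[0.002,-0.04,0],60],[[0,0,0],[0.002,-0.04,0],60],[[0,0,0],[0.002,-0.04,0],60],[[0,0,0],[0.002,-0.04,0],60],[[0,0,0],[0.002,-0.04,0],60],[[0,0,0],[0.002,-0.04,0],60],[[0,0,0],[0,-0.04,0],60],[[0,0,0],[0,-0.02,0],60]])

```text
time: 4.1
ee_pos: [0.4367, 0.1003, 0.3311]
tcp_rot: [-174.3, 0.1, 9.4]
wrist_force: [0.5, 0.4, 0.4]
opening: 0.051
grasp_force: 0.0
```

servo_tool(moves=[[[0,0,0],[0,0,0],60],[[0,0,0],[0,0,0],60]])

```text
time: 4.3
ee_pos: [0.4367, 0.0991, 0.3309]
tcp_rot: [-174.4, 0.1, 9.3]
wrist_force: [-0.4, 0.7, 0.8]
opening: 0.0509
grasp_force: 0.0
```

```bash
python3 - <<'E'
from h import *
p,d,W=shafts("wrist",[.48,.67,.05,.42])
cv2.imwrite("pics/w2.png",p[:,:,::-1])
hsv=cv2.cvtColor(p,cv2.COLOR_RGB2HSV)
# blue base outline and black comb tops
b=(hsv[...,0]>95)&(hsv[...,0]<125)&(hsv[...,1]>120)&(d>0)
print("base",cv2.minAreaRect(W[b][:,:2].astype(np.float32)))
m=(d>0)&(W[...,2]>.047)&(W[...,2]<.058)&(hsv[...,2]<60)&(W[...,0]>.35)&(W[...,0]<.65)&(W[...,1]>.05)
n,l,s,_=cv2.connectedComponentsWithStats(m.astype(np.uint8))
for i in range(1,n):
    if s[i,4]>25: 
        P=W[l==i]; print(s[i,4],P.mean(0).round(4),P.min(0).round(3),P.max(0).round(3))
k=calibration("wrist");R=np.array(k["R"]);t=np.array(k["t"])
for nn in ["plain","collar","barrel","spool"]:
  for m in mark_of("ref_"+nn,"wrist")[:1]: print(nn,round(m["score"],2),(R.T@(np.array(m["xyz"])-t)).round(4))
E
```

```text
wrist 1401 mid [0.5665 0.3234] yaw -3.8 len 0.0672 wid 0.0302 z [0.052  0.0619 0.0627]
wrist 1126 mid [0.5692 0.259 ] yaw -1.6 len 0.0749 wid 0.0142 z [0.0506 0.0527 0.0536]
wrist 2039 mid [0.5713 0.193 ] yaw -1.1 len 0.0817 wid 0.0255 z [0.0551 0.0584 0.0593]
wrist 1686 mid [0.5698 0.1276] yaw -1.29 len 0.0818 wid 0.0282 z [0.0518 0.0598 0.0607]
base ((0.49964404106140137, 0.07361601293087006), (0.2749185264110565, 0.6018064022064209), 1.1019389629364014)
167 [0.6121 0.1602 0.0504] [0.609 0.141 0.047] [0.618 0.18  0.053]
93 [0.6118 0.0999 0.0504] [0.608 0.094 0.047] [0.618 0.113 0.053]
101 [0.5271 0.2957 0.0508] [0.523 0.289 0.048] [0.532 0.303 0.053]
113 [0.5257 0.2289 0.0507] [0.521 0.222 0.048] [0.53  0.235 0.053]
110 [0.5243 0.1625 0.0509] [0.52  0.156 0.049] [0.529 0.169 0.053]
57 [0.5231 0.0988 0.0508] [0.519 0.096 0.049] [0.528 0.102 0.053]
141 [0.4795 0.3499 0.0503] [0.475 0.34  0.047] [0.484 0.36  0.052]
284 [0.4785 0.293  0.0504] [0.474 0.274 0.047] [0.483 0.314 0.053]
312 [0.477  0.2271 0.0504] [0.472 0.208 0.047] [0.482 0.247 0.053]
298 [0.4755 0.1626 0.0505] [0.471 0.144 0.047] [0.48  0.182 0.053]
172 [0.4745 0.1062 0.0503] [0.47  0.097 0.047] [0.479 0.116 0.053]
133 [0.3898 0.3521 0.05  ] [0.385 0.342 0.047] [0.395 0.362 0.053]
260 [0.3888 0.2948 0.0503] [0.384 0.277 0.047] [0.393 0.316 0.053]
288 [0.3875 0.2298 0.0503] [0.382 0.211 0.047] [0.392 0.25  0.053]
297 [0.3859 0.1646 0.0502] [0.381 0.146 0.047] [0.391 0.184 0.053]
150 [0.3848 0.1084 0.0503] [0.38  0.099 0.047] [0.389 0.118 0.054]
plain 0.63 [0.5705 0.2552 0.0442]
collar 0.61 [0.5804 0.33   0.0414]
barrel 0.93 [0.5716 0.1928 0.0446]
spool 0.77 [0.5689 0.1264 0.0476]
```

View pics/w2.png

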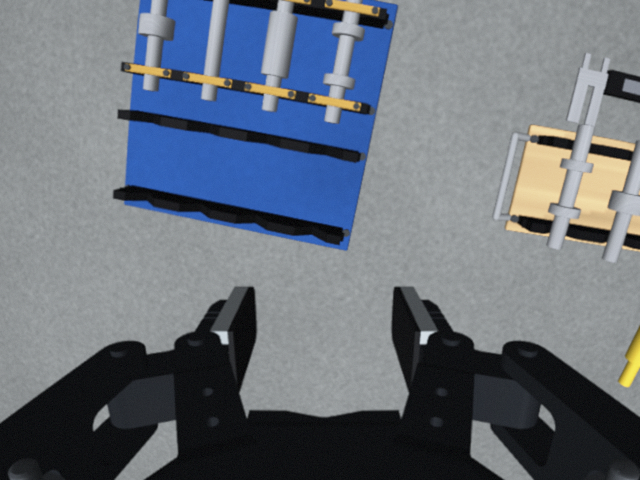

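The view shows all references and the empty front combs, but the arm lagged and tilted on the way, so I'll check the joints.

```bash
python3 - <<'E'
from workcell import *
o=get_obs();print(o["q"].round(2),o["ee_pos"].round(4),o["tcp_rot"].round(2))
E
```

```text
[  9.19  -5.5   10.84 106.42   5.6  179.94] [0.4367 0.0988 0.3308] [-1.744e+02  7.000e-02  9.250e+00]
```

servo_tool(moves=[[[-5.6,0,0],[0,0,0],60]])

```text
time: 4.65
ee_pos: [0.4395, 0.0831, 0.3308]
tcp_rot: [-179.3, 0.1, 10.4]
wrist_force: [-0.1, -0.4, -0.5]
opening: 0.0511
grasp_force: 0.0
```

```bash
python3 - <<'E'
from workcell import *
o=get_obs();print(o["q"].round(2),o["ee_pos"].round(4),o["tcp_rot"].round(2))
E
```

```text
[ 10.3   -5.37  11.11 106.57   0.65 179.95] [0.4395 0.0831 0.3308] [-1.7935e+02  8.0000e-02  1.0350e+01]
```

Joint 6 had hit its 180° limit (yaw = q1+180−q6). I'll work at tool yaw ≈180° instead and turn the gripper half round now.

servo_tool(moves=[[[0,0,-8.5],[0,0,0],40],[[0,0,-8.5],[0,0,0.01],40],[[0,0,-8.5],[0,0,0.01],40],[[0,0,-8.5],[0,0,0.01],40],[[0,0,-8.5],[0,0,0.01],40],[[0,0,-8.5],[0,0,0.01],40],[[0,0,-8.5],[0,0,0.01],40],[[0,0,-8.5],[0,0,0.01],40],[[0,0,-8.5],[0,0,0.01],40],[[0,0,-8.5],[0,0,0.01],40],[[0,0,-8.5],[0,0,0.01],40]])

```text
time: 5.75
ee_pos: [0.4391, 0.0847, 0.2305]
tcp_rot: [-180.0, -0.7, 104.2]
wrist_force: [-0.7, 0.0, 0.1]
opening: 0.0343
grasp_force: 0.0
```

servo_tool(moves=[[[0,0,-8.5],[0,0,0.005],40],[[0,0,-8.5],[0,0,0.005],40],[[0,0,-8.5],[0,0,0.005],40],[[0,0,-8.5],[0,0,0.005],40],[[0,0,-8.5],[0,0,0.005],40],[[0,0,-8.5],[0,0,0.005],40],[[0,0,-8.5],[0,0,0.005],40],[[0,0,-8.5],[0,0,0.005],40],[[0,0,-8.5],[0,0,0.005],40],[[0,0,-1.2],[0,0,0.005],40],[[0,0,0],[0,0,0],40],[[0,0,0],[0,0,0],40]])

```text
time: 6.95
ee_pos: [0.4389, 0.0854, 0.1809]
tcp_rot: [179.3, -0.2, -178.6]
wrist_force: [0.1, 0.6, 0.1]
opening: 0.0343
grasp_force: 0.0
```

```bash
cat > g.py <<'E'
# usage: g.py x y z yaw  -> shift in tool axes and turn needed to reach it (TCP)
import sys, numpy as np
from scipy.spatial.transform import Rotation as T
from workcell import get_obs
x,y,z,yaw=map(float,sys.argv[1:5])
o=get_obs(); R=T.from_euler("xyz",o["tcp_rot"],degrees=True); G=T.from_euler("xyz",[180,0,yaw],degrees=True)
dv=np.array([x,y,z])-o["ee_pos"]
print("t",o["time"],"pos",o["ee_pos"].round(4),"rot",o["tcp_rot"].round(2),"open",round(o["opening"],4),"F",o["wrist_force"].round(1),"grip",round(o["grasp_force"],1))
print("turn",(R.inv()*G).as_rotvec(degrees=True).round(2),"shift(now axes)",R.inv().apply(dv).round(4),"shift(goal axes)",G.inv().apply(dv).round(4))
E
python3 g.py .4832 -.128 .12 181.55; python3 -c "
from workcell import *;print(get_obs()['q'].round(1))"
```

```text
t 6.95 pos [0.4389 0.0854 0.1809] rot [ 179.34   -0.18 -178.58] open 0.0343 F [0.1 0.6 0.1] grip 0.0
turn [ 0.66 -0.18 -0.13] shift(now axes) [-0.0392 -0.2151  0.0583] shift(goal axes) [-0.0385 -0.2145  0.0609]
[10.6 -9.7 -9.7 90.1  0.7  9.2]
```

servo_tool(moves=[[[0.66,-0.18,-0.13],[0,0,0],40],[[0,0,0],[-0.0064,-0.0357,0.006],40],[[0,0,0],[-0.0064,-0.0358,0.011],40],[[0,0,0],[-0.0064,-0.0358,0.011],40],[[0,0,0],[-0.0064,-0.0358,0.011],40],[[0,0,0],[-0.0064,-0.0358,0.011],40],[[0,0,0],[-0.0065,-0.0356,0.011],40],[[0,0,0],[0,0,0],40],[[0,0,0],[0,0,0],40]])

```text
time: 7.85
ee_pos: [0.4838, -0.1281, 0.1197]
tcp_rot: [180.0, -0.0, -178.4]
wrist_force: [-0.3, 0.0, -0.5]
opening: 0.0342
grasp_force: 0.0
```

```bash
python3 g.py .4832 -.128 .0255 181.55; python3 - <<'E'
from h import *
p,d,W=shafts("wrist",[.38,.60,-.38,-.08])
cv2.imwrite("pics/w3.png",p[:,:,::-1])
E
```

```text
t 7.85 pos [ 0.4838 -0.1281  0.1197] rot [ 1.800e+02 -4.000e-02 -1.784e+02] open 0.0342 F [-0.3  0.  -0.5] grip 0.0
turn [ 0.   -0.04  0.05] shift(now axes) [0.0005 0.0002 0.0942] shift(goal axes) [0.0006 0.0002 0.0942]
wrist 7534 mid [ 0.4773 -0.192 ] yaw 1.59 len 0.1235 wid 0.031 z [0.0514 0.0615 0.0623]
wrist 6523 mid [ 0.4824 -0.2586] yaw 1.59 len 0.1291 wid 0.0146 z [0.0503 0.0524 0.0528]
wrist 7734 mid [ 0.4825 -0.1274] yaw 1.6 len 0.1286 wid 0.0282 z [0.0512 0.0594 0.0603]
wrist 3497 mid [ 0.5079 -0.3169] yaw -5.75 len 0.098 wid 0.014 z [0.0496 0.055  0.0563]
```

View pics/w3.png

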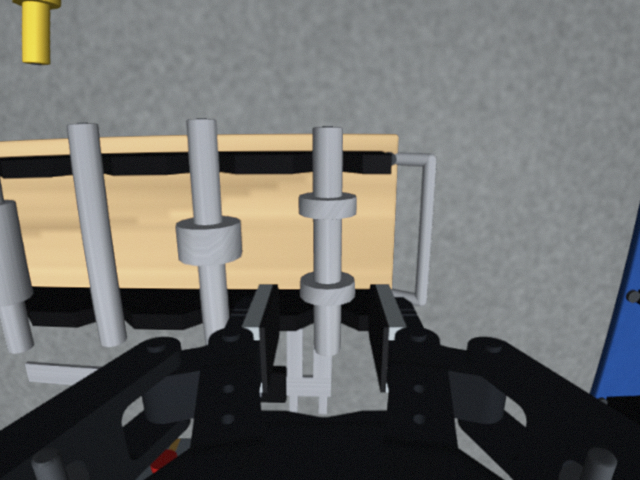

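The spool (px ~328, 240) lies centred between the open fingers, and the position agrees within 1 mm, so I'll pick it.

servo_tool(moves=[[[0,0,0],[0.001,0,0.02],40],[[0,0,0],[0,0,0.025],40],[[0,0,0],[0,0,0.025],40],[[0,0,0],[0,0,0.015],40],[[0,0,0],[0,0,0.009],40],[[0,0,0],[0,0,0],40],[[0,0,0],[0,0,0],0],[[0,0,0],[0,0,0],0],[[0,0,0],[0,0,0],0],[[0,0,0],[0,0,0],0],[[0,0,0],[0,0,0],0]], force=50)

```text
time: 9.0
ee_pos: [0.4836, -0.1265, 0.0273]
tcp_rot: [179.8, 0.1, -178.2]
wrist_force: [-1.6, 9.1, 2.6]
opening: 0.014
grasp_force: 48.6
```

servo_tool(moves=[[[0,0,0],[0,0,-0.01],0],[[0,0,0],[0,0,-0.02],0],[[0,0,0],[0,0,-0.03],0],[[0,0,0],[0,0,-0.04],0],[[0,0,0],[0,0,-0.03],0],[[0,0,0],[0,0,0],0]])

```text
time: 9.6
ee_pos: [0.4849, -0.1285, 0.1615]
tcp_rot: [-179.9, 0.4, -178.3]
wrist_force: [0.7, -0.2, -3.3]
opening: 0.0145
grasp_force: 49.0
```

```bash
python3 g.py .4301 .1297 .100 178.8; python3 - <<'E'
from h import *
p,d,W=cloud("wrist")
cv2.imwrite("pics/w4.png",p[:,:,::-1])
E
```

```text
t 9.6 pos [ 0.4849 -0.1285  0.1615] rot [-179.85    0.44 -178.27] open 0.0145 F [ 0.7 -0.2 -3.3] grip 49.0
turn [-0.14  0.44  2.93] shift(now axes) [0.0475 0.2599 0.0605] shift(goal axes) [0.0602 0.257  0.0615]
```

View pics/w4.png

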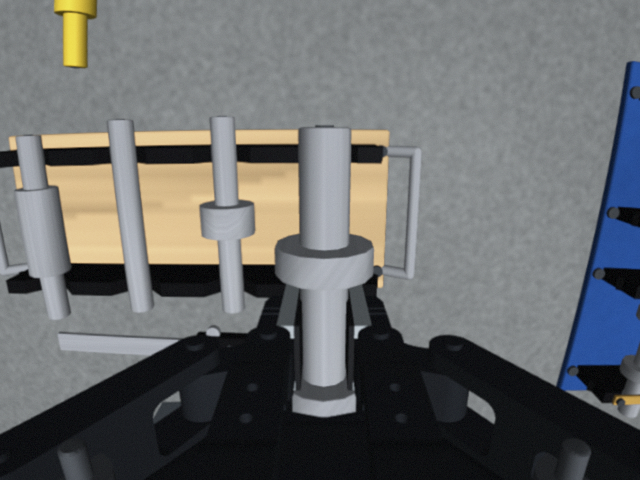

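servo_tool(moves=[[[-0.14,0.44,2.93],[0,0,0],0],[[0,0,0],[0.005,0.025,0],0],[[0,0,0],[0.0077,0.0336,0],0],[[0,0,0],[0.0078,0.0336,0],0],[[0,0,0],[0.0078,0.0336,0],0],[[0,0,0],[0.0078,0.0336,0],0],[[0,0,0],[0.0078,0.0336,0],0],[[0,0,0],[0.0078,0.0336,0.02],0],[[0,0,0],[0.0075,0.0304,0.03],0],[[0,0,0],[0,0,0.0115],0],[[0,0,0],[0,0,0],0],[[0,0,0],[0,0,0],0]])

```text
time: 10.85
ee_pos: [0.4286, 0.13, 0.0955]
tcp_rot: [179.9, -0.5, 178.8]
wrist_force: [0.6, -0.7, -2.5]
opening: 0.0142
grasp_force: 49.3
```

```bash
python3 g.py .4311 .1297 .0275 178.8
```

```text
t 10.85 pos [0.4286 0.13   0.0955] rot [179.9   -0.46 178.8 ] open 0.0142 F [ 0.6 -0.7 -2.5] grip 49.3
turn [ 0.1  -0.46 -0.  ] shift(now axes) [-0.003  -0.0003  0.068 ] shift(goal axes) [-0.0025 -0.0002  0.068 ]
```

servo_tool(moves=[[[0.1,-0.46,0],[-0.0025,0,0.01],0],[[0,0,0],[0,0,0.02],0],[[0,0,0],[0,0,0.015],0],[[0,0,0],[0,0,0.008],0],[[0,0,0],[0,0,0.004],0],[[0,0,0],[0,0,0],0],[[0,0,0],[0,0,0],0]])

```text
time: 11.55
ee_pos: [0.4316, 0.1306, 0.0391]
tcp_rot: [180.0, 0.1, 178.8]
wrist_force: [0.0, 0.1, -3.4]
opening: 0.0143
grasp_force: 49.4
```

```bash
python3 g.py .4311 .1297 .0275 178.8
```

```text
t 11.55 pos [0.4316 0.1306 0.0391] rot [1.7995e+02 8.0000e-02 1.7880e+02] open 0.0143 F [ 0.   0.1 -3.4] grip 49.4
turn [0.05 0.08 0.  ] shift(now axes) [ 0.0005 -0.0009  0.0116] shift(goal axes) [ 0.0005 -0.0009  0.0116]
```

servo_tool(moves=[[[0,0,0],[0.0005,-0.0009,0.004],0],[[0,0,0],[0,0,0.003],0],[[0,0,0],[0,0,0.002],0],[[0,0,0],[0,0,0.001],0],[[0,0,0],[0,0,0.001],0],[[0,0,0],[0,0,0],0]])

```text
time: 12.15
ee_pos: [0.4311, 0.1306, 0.0285]
tcp_rot: [179.9, 0.1, 178.9]
wrist_force: [-2.1, 3.3, 6.3]
opening: 0.014
grasp_force: 50.5
```

servo_tool(moves=[[[0,0,0],[0,0,0.001],0],[[0,0,0],[0,0,0],0]])

```text
time: 12.35
ee_pos: [0.4314, 0.1309, 0.0281]
tcp_rot: [179.8, 0.1, 178.9]
wrist_force: [-3.6, 5.8, 11.4]
opening: 0.0145
grasp_force: 50.9
```

servo_tool(moves=[[[0,0,0],[0,0,0],20],[[0,0,0],[0,0,0],30],[[0,0,0],[0,0,0],40],[[0,0,0],[0,0,0],40],[[0,0,0],[0,0,-0.02],40],[[0,0,0],[0,0,-0.03],40],[[0,0,0],[0,0,-0.04],40],[[0,0,0],[0,0,-0.03],40],[[0,0,0],[0,0,0],40]])

```text
time: 13.25
ee_pos: [0.4322, 0.13, 0.1505]
tcp_rot: [179.9, 0.4, 178.8]
wrist_force: [0.3, 0.3, 0.9]
opening: 0.0343
grasp_force: 0.0
```

```bash
python3 g.py .48 -.1935 .12 181.55; python3 - <<'E'
from h import *
p,d,W=shafts("wrist",[.33,.51,.05,.42])
cv2.imwrite("pics/w5.png",p[:,:,::-1])
hsv=cv2.cvtColor(p,cv2.COLOR_RGB2HSV)
m=(d>0)&(W[...,2]>.047)&(W[...,2]<.058)&(hsv[...,2]<60)&(W[...,0]>.35)&(W[...,0]<.55)&(W[...,1]>.05)
n,l,s,_=cv2.connectedComponentsWithStats(m.astype(np.uint8))
for i in range(1,n):
    if s[i,4]>80: 
        P=W[l==i]; print(s[i,4],P.mean(0).round(4),P.min(0).round(3),P.max(0).round(3))
E
```

```text
t 13.25 pos [0.4322 0.13   0.1505] rot [179.88   0.35 178.81] open 0.0343 F [0.3 0.3 0.9] grip 0.0
turn [ 0.11  0.36 -2.74] shift(now axes) [-0.0543 -0.3225  0.0302] shift(goal axes) [-0.039  -0.3246  0.0305]
wrist 5882 mid [0.4303 0.1308] yaw -1.25 len 0.1282 wid 0.0283 z [0.0513 0.0595 0.0603]
wrist 319 mid [0.5066 0.1291] yaw 88.53 len 0.0151 wid 0.0065 z [0.0493 0.052  0.0525]
498 [0.3833 0.1083 0.0503] [0.379 0.099 0.047] [0.388 0.118 0.053]
939 [0.3845 0.164  0.0504] [0.38  0.145 0.047] [0.389 0.184 0.053]
910 [0.3859 0.2295 0.0504] [0.381 0.211 0.047] [0.391 0.25  0.053]
817 [0.3872 0.2942 0.0504] [0.383 0.277 0.047] [0.392 0.316 0.053]
714 [0.4766 0.2925 0.0502] [0.471 0.275 0.047] [0.482 0.313 0.053]
120 [0.4784 0.3443 0.0492] [0.473 0.341 0.047] [0.483 0.347 0.052]
385 [0.4728 0.1071 0.0502] [0.468 0.099 0.047] [0.478 0.116 0.053]
301 [0.4737 0.1507 0.05  ] [0.469 0.143 0.047] [0.479 0.157 0.053]
94 [0.4719 0.177  0.0498] [0.47  0.172 0.047] [0.476 0.182 0.052]
808 [0.4752 0.2275 0.0502] [0.47  0.209 0.047] [0.481 0.248 0.052]
137 [0.525  0.3498 0.0495] [0.523 0.34  0.047] [0.532 0.36  0.052]
375 [0.525  0.2934 0.0499] [0.522 0.274 0.047] [0.532 0.312 0.058]
209 [0.5207 0.1037 0.0499] [0.518 0.097 0.047] [0.528 0.114 0.053]
216 [0.5222 0.1543 0.0498] [0.519 0.143 0.047] [0.53  0.162 0.052]
```

View pics/w5.png

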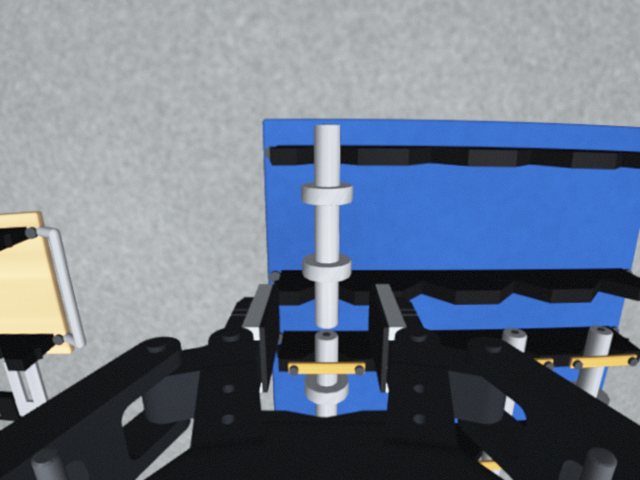

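The spool is seated, about 1.3 mm towards +x; I'll allow for that on the others. The collar is next.

servo_tool(moves=[[[0.11,0.36,-2.74],[0,0,0],50],[[0,0,0],[-0.0043,-0.036,0],60],[[0,0,0],[-0.0043,-0.036,0],60],[[0,0,0],[-0.0043,-0.036,0],60],[[0,0,0],[-0.0044,-0.036,0],60],[[0,0,0],[-0.0044,-0.036,0],60],[[0,0,0],[-0.0044,-0.036,0],60],[[0,0,0],[-0.0044,-0.036,0],60],[[0,0,0],[-0.0044,-0.036,0],60],[[0,0,0],[-0.0043,-0.036,0.02],60],[[0,0,0],[0,0,0.0105],60],[[0,0,0],[0,0,0],60]])

```text
time: 14.5
ee_pos: [0.4767, -0.1932, 0.113]
tcp_rot: [179.9, -0.6, -178.5]
wrist_force: [-0.2, 0.4, 0.6]
opening: 0.051
grasp_force: 0.0
```

```bash
python3 g.py .4802 -.1927 .0250 181.55; python3 - <<'E'
from h import *
p,d,W=shafts("wrist",[.38,.60,-.38,-.08])
E
```

```text
t 14.5 pos [ 0.4767 -0.1932  0.113 ] rot [ 179.95   -0.61 -178.54] open 0.051 F [-0.2  0.4  0.6] grip 0.0
turn [ 0.05 -0.61 -0.09] shift(now axes) [-0.0044  0.0004  0.0879] shift(goal axes) [-0.0035  0.0004  0.088 ]
wrist 8259 mid [ 0.4801 -0.1934] yaw 1.63 len 0.1285 wid 0.0321 z [0.0514 0.0614 0.0623]
wrist 4954 mid [ 0.4668 -0.2593] yaw 0.86 len 0.0983 wid 0.0147 z [0.0506 0.0524 0.0529]
wrist 8015 mid [ 0.4823 -0.3231] yaw 2.63 len 0.1096 wid 0.023 z [0.0521 0.0579 0.0585]
```

servo_tool(moves=[[[0.05,-0.6,-0.09],[-0.0035,0.0004,0.005],60],[[0,0,0],[0,0,0.025],60],[[0,0,0],[0,0,0.025],60],[[0,0,0],[0,0,0.02],60],[[0,0,0],[0,0,0.01],60],[[0,0,0],[0,0,0.003],60],[[0,0,0],[0,0,0],60],[[0,0,0],[0,0,0],60]])

```text
time: 15.35
ee_pos: [0.4829, -0.1929, 0.0293]
tcp_rot: [-179.8, 0.4, -178.3]
wrist_force: [1.3, -0.3, 0.3]
opening: 0.0508
grasp_force: 0.0
```

```bash
python3 g.py .4802 -.1927 .0250 181.55
```

```text
t 15.35 pos [ 0.4829 -0.1929  0.0293] rot [-179.84    0.36 -178.33] open 0.0508 F [ 1.3 -0.3  0.3] grip 0.0
turn [-0.16  0.36  0.12] shift(now axes) [0.0027 0.0003 0.0043] shift(goal axes) [0.0027 0.0003 0.0043]
```

servo_tool(moves=[[[0,0,0],[0,0,0],60]])

```text
time: 15.45
ee_pos: [0.4828, -0.1931, 0.0291]
tcp_rot: [-179.8, 0.3, -178.3]
wrist_force: [0.4, -0.4, 0.7]
opening: 0.0514
grasp_force: 0.0
```

servo_tool(moves=[[[0,0,0],[0,0,0],60]])

```text
time: 15.55
ee_pos: [0.4826, -0.1931, 0.0288]
tcp_rot: [-179.9, 0.3, -178.4]
wrist_force: [-0.4, -0.0, 0.3]
opening: 0.0512
grasp_force: 0.0
```

servo_tool(moves=[[[0,0,0],[0,0,0],60]])

```text
time: 15.65
ee_pos: [0.4823, -0.193, 0.0284]
tcp_rot: [-179.9, 0.3, -178.4]
wrist_force: [-0.0, 0.6, 0.4]
opening: 0.0513
grasp_force: 0.0
```

servo_tool(moves=[[[0,0,0],[0,0,0],60],[[0,0,0],[0,0,0],60],[[0,0,0],[0,0,0],60],[[0,0,0],[0,0,0],60],[[0,0,0],[0,0,0],60],[[0,0,0],[0,0,0],60],[[0,0,0],[0,0,0],60],[[0,0,0],[0,0,0],60],[[0,0,0],[0,0,0],60],[[0,0,0],[0,0,0],60]])

```text
time: 16.65
ee_pos: [0.4822, -0.1929, 0.0281]
tcp_rot: [-179.9, 0.3, -178.4]
wrist_force: [-0.2, 0.5, 0.4]
opening: 0.0513
grasp_force: 0.0
```

```bash
python3 g.py .4802 -.1927 .0250 181.55
```

```text
t 16.65 pos [ 0.4822 -0.1929  0.0281] rot [-179.88    0.26 -178.35] open 0.0513 F [-0.2  0.5  0.4] grip 0.0
turn [-0.12  0.26  0.1 ] shift(now axes) [0.002  0.0003 0.0031] shift(goal axes) [0.002  0.0003 0.0031]
```

servo_tool(moves=[[[-0.12,0.26,0.1],[0.002,0.0003,0.003],60],[[0,0,0],[0,0,0],60],[[0,0,0],[0,0,0],60],[[0,0,0],[0,0,0],60],[[0,0,0],[0,0,0],20],[[0,0,0],[0,0,0],20],[[0,0,0],[0,0,0],20],[[0,0,0],[0,0,0],20],[[0,0,0],[0,0,0],20]], force=50)

```text
time: 17.55
ee_pos: [0.4802, -0.1925, 0.0253]
tcp_rot: [180.0, 0.0, -178.4]
wrist_force: [-0.8, 4.1, 3.9]
opening: 0.0346
grasp_force: 49.7
```

```bash
python3 g.py .4335 .3287 .100 178.8
```

```text
t 17.55 pos [ 0.4802 -0.1925  0.0253] rot [ 1.7998e+02  1.0000e-02 -1.7844e+02] open 0.0346 F [-0.8  4.1  3.9] grip 49.7
turn [0.02 0.01 2.76] shift(now axes) [ 0.0325  0.5223 -0.0746] shift(goal axes) [ 0.0576  0.5201 -0.0747]
```

servo_tool(moves=[[[0,0,0],[0,0,-0.01],20],[[0,0,0],[0,0,-0.025],20],[[0,0,0],[0,0,-0.035],20],[[0,0,0],[0,0,-0.035],20],[[0,0,1.4],[0,0,-0.025],20],[[0,0,1.36],[0,0,0],20],[[0,0,0],[0.002,0.0186,0],20],[[0,0,0],[0.0041,0.0371,0],20],[[0,0,0],[0.0041,0.0371,0],20],[[0,0,0],[0.0041,0.0372,0],20],[[0,0,0],[0.0041,0.0372,0],20],[[0,0,0],[0.0041,0.0372,0],20]])

```text
time: 18.75
ee_pos: [0.4612, 0.0133, 0.1536]
tcp_rot: [-180.0, -0.1, 178.7]
wrist_force: [1.2, 0.1, -3.6]
opening: 0.0345
grasp_force: 50.6
```

servo_tool(moves=[[[0,0,0],[0.0041,0.0372,0],20],[[0,0,0],[0.0041,0.0372,0],20],[[0,0,0],[0.0041,0.0372,0],20],[[0,0,0],[0.0041,0.0372,0],20],[[0,0,0],[0.0041,0.0371,0],20],[[0,0,0],[0.0041,0.0371,0],20],[[0,0,0],[0.0041,0.0371,0],20],[[0,0,0],[0.0041,0.0371,0],20],[[0,0,0],[0.0023,0.0186,0.02],20],[[0,0,0],[0,0,0.025],20],[[0,0,0],[0,0,0.0103],20],[[0,0,0],[0,0,0],20]])

```text
time: 19.95
ee_pos: [0.4325, 0.3275, 0.0972]
tcp_rot: [-179.8, -0.2, 178.8]
wrist_force: [-0.2, 0.4, -3.4]
opening: 0.0348
grasp_force: 50.6
```

servo_tool(moves=[[[0,0,0],[0,0,0],20],[[0,0,0],[0,0,0],20],[[0,0,0],[0,0,0],20],[[0,0,0],[0,0,0],20],[[0,0,0],[0,0,0],20],[[0,0,0],[0,0,0],20],[[0,0,0],[0,0,0],20]])

```text
time: 20.65
ee_pos: [0.4336, 0.3286, 0.0998]
tcp_rot: [180.0, 0.0, 178.8]
wrist_force: [0.7, 0.6, -3.8]
opening: 0.0346
grasp_force: 50.6
```

```bash
python3 g.py .4335 .3287 .0265 178.8; python3 - <<'E'
from h import *
p,d,W=cloud("wrist")
cv2.imwrite("pics/w6.png",p[:,:,::-1])
hsv=cv2.cvtColor(p,cv2.COLOR_RGB2HSV)
m=(d>0)&(W[...,2]>.047)&(W[...,2]<.056)&(hsv[...,2]<60)&(W[...,0]>.36)&(W[...,0]<.5)&(W[...,1]>.05)
n,l,s,_=cv2.connectedComponentsWithStats(m.astype(np.uint8))
for i in range(1,n):
    if s[i,4]>80: 
        P=W[l==i]; print(s[i,4],P.mean(0).round(4),P.min(0).round(3),P.max(0).round(3))
E
```

```text
t 20.65 pos [0.4336 0.3286 0.0998] rot [180.     0.   178.79] open 0.0346 F [ 0.7  0.6 -3.8] grip 50.6
turn [ 0.    0.   -0.01] shift(now axes) [0.0001 0.0001 0.0733] shift(goal axes) [0.0001 0.0001 0.0733]
1590 [0.3876 0.2974 0.0504] [0.383 0.277 0.047] [0.393 0.315 0.053]
830 [0.3886 0.353  0.0503] [0.384 0.343 0.047] [0.394 0.362 0.053]
1439 [0.3862 0.2325 0.0504] [0.381 0.212 0.047] [0.391 0.251 0.053]
695 [0.385  0.1753 0.0501] [0.38  0.164 0.047] [0.39  0.185 0.053]
1011 [0.474  0.1656 0.0501] [0.469 0.145 0.047] [0.48  0.183 0.052]
732 [0.4739 0.2263 0.05  ] [0.471 0.21  0.047] [0.481 0.248 0.053]
```

View pics/w6.png

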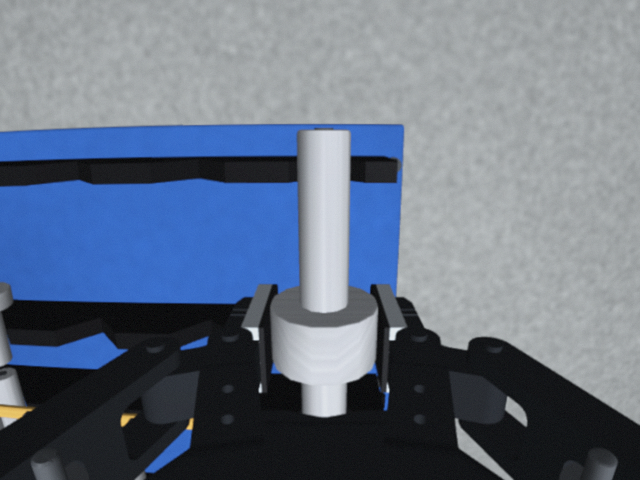

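The collar is held level above its notch. Lowering it now.

servo_tool(moves=[[[0,0,0],[0.0004,0.0003,0.015],20],[[0,0,0],[0,0,0.025],20],[[0,0,0],[0,0,0.018],20],[[0,0,0],[0,0,0.008],20],[[0,0,0],[0,0,0.003],20],[[0,0,0],[0,0,0],20],[[0,0,0],[0,0,0],20],[[0,0,0],[0,0,0],20],[[0,0,0],[0,0,0],20],[[0,0,0],[0,0,0],20],[[0,0,0],[0,0,0],20],[[0,0,0],[0,0,0],20]])

```text
time: 21.9
ee_pos: [0.4332, 0.329, 0.0308]
tcp_rot: [180.0, 0.0, 178.8]
wrist_force: [-1.2, 0.4, -3.0]
opening: 0.0344
grasp_force: 50.7
```

servo_tool(moves=[[[0,0,0],[0,0,0.001],20],[[0,0,0],[0,0,0.001],20],[[0,0,0],[0,0,0.001],20],[[0,0,0],[0,0,0.001],20],[[0,0,0],[0,0,0.001],20],[[0,0,0],[0,0,0],20],[[0,0,0],[0,0,0],20]])

```text
time: 22.6
ee_pos: [0.4334, 0.3293, 0.026]
tcp_rot: [180.0, 0.0, 178.8]
wrist_force: [-0.8, 2.1, -0.4]
opening: 0.0346
grasp_force: 51.1
```

servo_tool(moves=[[[0,0,0],[0,0,0.001],20],[[0,0,0],[0,0,0.0005],20],[[0,0,0],[0,0,0],20],[[0,0,0],[0,0,0],20]])

```text
time: 23.0
ee_pos: [0.4336, 0.3298, 0.0254]
tcp_rot: [179.9, 0.1, 178.8]
wrist_force: [-1.2, 3.7, 6.6]
opening: 0.0344
grasp_force: 51.7
```

servo_tool(moves=[[[0,0,0],[0,0,0],45],[[0,0,0],[0,0,0],50],[[0,0,0],[0,0,0],60],[[0,0,0],[0,0,0],60],[[0,0,0],[0,0,-0.01],60],[[0,0,0],[0,0,-0.03],60],[[0,0,0],[0,0,-0.04],60],[[0,0,0],[0,0,-0.04],60],[[0,0,0],[0,0,0],60],[[0,0,0],[0,0,0],60],[[0,0,0],[0,0,0],60],[[0,0,0],[0,0,0],60]])

```text
time: 24.2
ee_pos: [0.4327, 0.3286, 0.1429]
tcp_rot: [-179.9, -0.1, 178.8]
wrist_force: [0.8, -0.7, 0.4]
opening: 0.0513
grasp_force: 0.0
```

```bash
python3 g.py .4827 -.2587 .145 181.55; python3 - <<'E'
from h import *
p,d,W=shafts("wrist",[.33,.51,.05,.42])
cv2.imwrite("pics/w7.png",p[:,:,::-1])
E
```

```text
t 24.2 pos [0.4327 0.3286 0.1429] rot [-1.7992e+02 -1.0000e-01  1.7879e+02] open 0.0513 F [ 0.8 -0.7  0.4] grip 0.0
turn [-0.08 -0.1  -2.76] shift(now axes) [-0.0624 -0.5861 -0.0013] shift(goal axes) [-0.0341 -0.5884 -0.0021]
wrist 6415 mid [0.4333 0.3289] yaw -1.25 len 0.1282 wid 0.0316 z [0.0513 0.0615 0.0623]
wrist 5720 mid [0.4305 0.1344] yaw -2.04 len 0.1279 wid 0.0251 z [0.0504 0.0588 0.06  ]
```

servo_tool(moves=[[[0,0,-2.76],[0,0,0],40],[[0,0,0],[-0.001,-0.0184,0],40],[[0,0,0],[-0.0021,-0.0368,0],40],[[0,0,0],[-0.0021,-0.0368,0],40],[[0,0,0],[-0.0021,-0.0368,0],40],[[0,0,0],[-0.0021,-0.0368,0],40],[[0,0,0],[-0.0021,-0.0368,0],40],[[0,0,0],[-0.0021,-0.0368,0],40],[[0,0,0],[-0.0021,-0.0368,0],40],[[0,0,0],[-0.0021,-0.0368,0],40],[[0,0,0],[-0.0021,-0.0368,0],40],[[0,0,0],[-0.0021,-0.0368,0],40]])

```text
time: 25.45
ee_pos: [0.4647, -0.0588, 0.1439]
tcp_rot: [-180.0, -0.0, -178.5]
wrist_force: [0.4, 0.5, 0.0]
opening: 0.034
grasp_force: 0.0
```

servo_tool(moves=[[[0,0,0],[-0.0021,-0.0368,0],40],[[0,0,0],[-0.0021,-0.0368,0],40],[[0,0,0],[-0.0021,-0.0368,0],40],[[0,0,0],[-0.0021,-0.0368,0],40],[[0,0,0],[-0.0021,-0.0368,0],40],[[0,0,0],[-0.0011,-0.0184,0.01],40],[[0,0,0],[0,0,0.015],40],[[0,0,0],[0,0,0],40],[[0,0,0],[0,0,0],40],[[0,0,0],[0,0,0],40],[[0,0,0],[0,0,0],40],[[0,0,0],[0,0,0],40]])

```text
time: 26.65
ee_pos: [0.483, -0.2583, 0.1199]
tcp_rot: [-180.0, 0.0, -178.4]
wrist_force: [-0.0, -0.4, 0.6]
opening: 0.0341
grasp_force: 0.0
```

```bash
python3 g.py .4827 -.2587 .0255 181.55; python3 - <<'E'
from h import *
p,d,W=shafts("wrist",[.38,.60,-.38,-.08])
E
```

```text
t 26.65 pos [ 0.483  -0.2583  0.1199] rot [-1.7997e+02  5.0000e-02 -1.7840e+02] open 0.0341 F [-0.  -0.4  0.6] grip 0.0
turn [-0.03  0.05  0.05] shift(now axes) [ 0.0004 -0.0004  0.0944] shift(goal axes) [ 0.0003 -0.0004  0.0944]
wrist 6365 mid [ 0.4825 -0.2594] yaw 1.67 len 0.1288 wid 0.0152 z [0.0507 0.0524 0.0529]
wrist 7685 mid [ 0.484  -0.3245] yaw 1.86 len 0.1133 wid 0.0256 z [0.0533 0.058  0.0586]
```

servo_tool(moves=[[[0,0,0],[0.0004,-0.0006,0.015],40],[[0,0,0],[0,0,0.025],40],[[0,0,0],[0,0,0.025],40],[[0,0,0],[0,0,0.02],40],[[0,0,0],[0,0,0.0094],40],[[0,0,0],[0,0,0],40],[[0,0,0],[0,0,0],40],[[0,0,0],[0,0,0],40],[[0,0,0],[0,0,0],40],[[0,0,0],[0,0,0],40],[[0,0,0],[0,0,0],40],[[0,0,0],[0,0,0],40]])

```text
time: 27.9
ee_pos: [0.4824, -0.2594, 0.025]
tcp_rot: [-180.0, 0.0, -178.4]
wrist_force: [0.6, 0.2, 0.4]
opening: 0.0342
grasp_force: 0.0
```

servo_tool(moves=[[[0,0,0],[0,0,0],0],[[0,0,0],[0,0,0],0],[[0,0,0],[0,0,0],0],[[0,0,0],[0,0,0],0],[[0,0,0],[0,0,0],0],[[0,0,0],[0,0,0],0]], force=50)

```text
time: 28.5
ee_pos: [0.4823, -0.2585, 0.0251]
tcp_rot: [179.9, 0.0, -178.4]
wrist_force: [-0.8, 5.4, 3.3]
opening: 0.0143
grasp_force: 48.6
```

```bash
python3 g.py .4322 .2627 .100 178.8
```

```text
t 28.5 pos [ 0.4823 -0.2585  0.0251] rot [ 1.7991e+02  1.0000e-02 -1.7841e+02] open 0.0143 F [-0.8  5.4  3.3] grip 48.6
turn [0.09 0.   2.79] shift(now axes) [ 0.0357  0.5225 -0.0741] shift(goal axes) [ 0.061   0.52   -0.0749]
```

servo_tool(moves=[[[0,0,0],[0,0,-0.01],0],[[0,0,0],[0,0,-0.025],0],[[0,0,0],[0,0,-0.035],0],[[0,0,0],[0,0,-0.035],0],[[0,0,1.4],[0,0,-0.025],0],[[0,0,1.36],[0,0,0],0],[[0,0,0],[0.0022,0.0186,0],0],[[0,0,0],[0.0043,0.0372,0],0],[[0,0,0],[0.0043,0.0372,0],0],[[0,0,0],[0.0044,0.0372,0],0],[[0,0,0],[0.0044,0.0372,0],0],[[0,0,0],[0.0044,0.0372,0],0]])

```text
time: 29.7
ee_pos: [0.4613, -0.0523, 0.1533]
tcp_rot: [180.0, -0.1, 178.8]
wrist_force: [0.8, -0.4, -2.0]
opening: 0.0145
grasp_force: 49.1
```

servo_tool(moves=[[[0,0,0],[0.0044,0.0372,0],0],[[0,0,0],[0.0044,0.0372,0],0],[[0,0,0],[0.0044,0.0372,0],0],[[0,0,0],[0.0044,0.0372,0],0],[[0,0,0],[0.0043,0.0372,0],0],[[0,0,0],[0.0043,0.0372,0],0],[[0,0,0],[0.0043,0.0372,0],0],[[0,0,0],[0.0043,0.0372,0],0],[[0,0,0],[0.0022,0.0186,0.02],0],[[0,0,0],[0,0,0.025],0],[[0,0,0],[0,0,0.01],0],[[0,0,0],[0,0,0],0]])

```text
time: 30.9
ee_pos: [0.4307, 0.2619, 0.0975]
tcp_rot: [-179.9, -0.2, 178.8]
wrist_force: [-0.5, 0.4, -2.1]
opening: 0.0148
grasp_force: 49.1
```

servo_tool(moves=[[[0,0,0],[0,0,0],0],[[0,0,0],[0,0,0],0],[[0,0,0],[0,0,0],0],[[0,0,0],[0,0,0],0],[[0,0,0],[0,0,0],0],[[0,0,0],[0,0,0],0]])

```text
time: 31.5
ee_pos: [0.4324, 0.2626, 0.1]
tcp_rot: [180.0, 0.0, 178.8]
wrist_force: [0.2, 0.0, -1.8]
opening: 0.0142
grasp_force: 49.1
```

```bash
python3 g.py .4318 .2629 .0305 178.8; python3 - <<'E'
from h import *
p,d,W=cloud("wrist")
cv2.imwrite("pics/w8.png",p[:,:,::-1])
E
```

```text
t 31.5 pos [0.4324 0.2626 0.1   ] rot [1.7999e+02 1.0000e-02 1.7878e+02] open 0.0142 F [ 0.2  0.  -1.8] grip 49.1
turn [ 0.01  0.01 -0.02] shift(now axes) [0.0006 0.0003 0.0695] shift(goal axes) [0.0006 0.0003 0.0695]
```

View pics/w8.png

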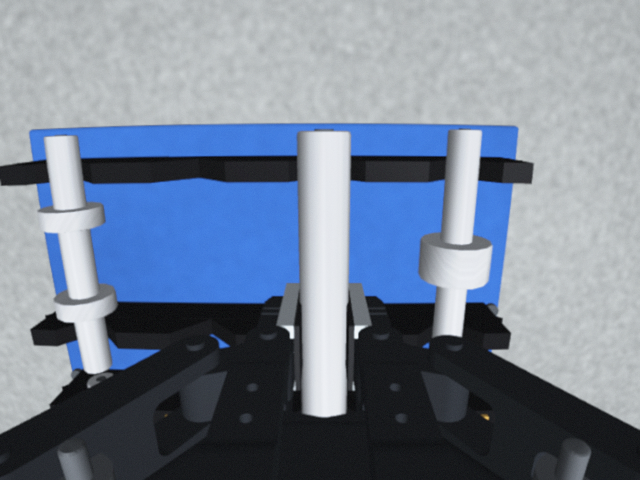

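The plain pin is held straight over notch 2, with the collar (px 455) and the spool (px 75) seated either side. Lowering it now.

servo_tool(moves=[[[0,0,0],[0.0006,0.0005,0.015],0],[[0,0,0],[0,0,0.025],0],[[0,0,0],[0,0,0.018],0],[[0,0,0],[0,0,0.008],0],[[0,0,0],[0,0,0.003],0],[[0,0,0],[0,0,0],0],[[0,0,0],[0,0,0],0],[[0,0,0],[0,0,0],0],[[0,0,0],[0,0,0],0],[[0,0,0],[0,0,0],0],[[0,0,0],[0,0,0],0],[[0,0,0],[0,0,0],0]])

```text
time: 32.75
ee_pos: [0.4318, 0.2631, 0.0309]
tcp_rot: [-180.0, 0.0, 178.8]
wrist_force: [-0.8, 0.1, -1.9]
opening: 0.0147
grasp_force: 49.1
```

servo_tool(moves=[[[0,0,0],[0,0,0.001],0],[[0,0,0],[0,0,0.001],0],[[0,0,0],[0,0,0.001],0],[[0,0,0],[0,0,0.001],0],[[0,0,0],[0,0,0.001],0],[[0,0,0],[0,0,0.001],0],[[0,0,0],[0,0,0],0],[[0,0,0],[0,0,0],0]])

```text
time: 33.55
ee_pos: [0.432, 0.2636, 0.0253]
tcp_rot: [179.9, 0.0, 178.8]
wrist_force: [-1.5, 3.2, 3.1]
opening: 0.0145
grasp_force: 49.8
```

servo_tool(moves=[[[0,0,0],[0,0,0.0005],0],[[0,0,0],[0,0,0],0],[[0,0,0],[0,0,0],20],[[0,0,0],[0,0,0],30],[[0,0,0],[0,0,0],40],[[0,0,0],[0,0,0],40],[[0,0,0],[0,0,-0.01],40],[[0,0,0],[0,0,-0.03],40],[[0,0,0],[0,0,-0.04],40],[[0,0,0],[0,0,-0.04],40],[[0,0,0],[0,0,0],40],[[0,0,0],[0,0,0],40]])

```text
time: 34.75
ee_pos: [0.4323, 0.2634, 0.1457]
tcp_rot: [179.9, 0.1, 178.8]
wrist_force: [-0.4, -0.2, -0.5]
opening: 0.034
grasp_force: 0.0
```

servo_tool(moves=[[[0,0,0],[0,0,0],50],[[0,0,0],[0,0,0],50],[[0,0,0],[0,0,0],50],[[0,0,0],[0,0,0],50]])

```text
time: 35.15
ee_pos: [0.4315, 0.263, 0.1437]
tcp_rot: [-180.0, -0.1, 178.8]
wrist_force: [-0.0, -0.1, 0.3]
opening: 0.0431
grasp_force: 0.0
```

```bash
python3 g.py .4915 -.3247 .145 181.55; python3 - <<'E'
from h import *
p,d,W=shafts("wrist",[.33,.51,.05,.42])
E
```

```text
t 35.15 pos [0.4315 0.263  0.1437] rot [-1.7996e+02 -6.0000e-02  1.7879e+02] open 0.0431 F [-0.  -0.1  0.3] grip 0.0
turn [-0.04 -0.06 -2.76] shift(now axes) [-0.0724 -0.5863 -0.001 ] shift(goal axes) [-0.0441 -0.5891 -0.0013]
wrist 5159 mid [0.4322 0.2629] yaw -1.22 len 0.1281 wid 0.0151 z [0.0507 0.0524 0.0529]
wrist 5734 mid [0.4274 0.3272] yaw -1.13 len 0.1168 wid 0.0311 z [0.0514 0.0615 0.0623]
wrist 6169 mid [0.4305 0.1333] yaw -1.21 len 0.1282 wid 0.0264 z [0.051  0.0593 0.0602]
```

servo_tool(moves=[[[0,0,-2.76],[0,0,0],50],[[0,0,0],[-0.0014,-0.0184,0],50],[[0,0,0],[-0.0027,-0.0368,0],50],[[0,0,0],[-0.0027,-0.0368,0],50],[[0,0,0],[-0.0028,-0.0368,0],50],[[0,0,0],[-0.0028,-0.0368,0],50],[[0,0,0],[-0.0027,-0.0368,0],50],[[0,0,0],[-0.0028,-0.0368,0],50],[[0,0,0],[-0.0028,-0.0368,0],50],[[0,0,0],[-0.0028,-0.0368,0],50],[[0,0,0],[-0.0027,-0.0368,0],50],[[0,0,0],[-0.0028,-0.0368,0],50]])

```text
time: 36.4
ee_pos: [0.471, -0.1239, 0.1443]
tcp_rot: [-180.0, 0.0, -178.5]
wrist_force: [1.0, -0.5, -0.1]
opening: 0.0427
grasp_force: 0.0
```

servo_tool(moves=[[[0,0,0],[-0.0028,-0.0368,0],50],[[0,0,0],[-0.0028,-0.0368,0],50],[[0,0,0],[-0.0028,-0.0368,0],50],[[0,0,0],[-0.0028,-0.0368,0],50],[[0,0,0],[-0.0027,-0.0368,0],50],[[0,0,0],[-0.0014,-0.0187,0.01],50],[[0,0,0],[0,0,0.015],50],[[0,0,0],[0,0,0],50],[[0,0,0],[0,0,0],50],[[0,0,0],[0,0,0],50],[[0,0,0],[0,0,0],50],[[0,0,0],[0,0,0],50]])

```text
time: 37.6
ee_pos: [0.4923, -0.3241, 0.12]
tcp_rot: [-180.0, 0.0, -178.4]
wrist_force: [-0.0, -1.2, 0.1]
opening: 0.0431
grasp_force: 0.0
```

```bash
python3 g.py .4915 -.3247 .0255 181.55; python3 - <<'E'
from h import *
p,d,W=shafts("wrist",[.38,.60,-.38,-.08])
E
```

```text
t 37.6 pos [ 0.4923 -0.3241  0.12  ] rot [-1.7997e+02  5.0000e-02 -1.7841e+02] open 0.0431 F [-0.  -1.2  0.1] grip 0.0
turn [-0.03  0.05  0.04] shift(now axes) [ 0.0008 -0.0005  0.0945] shift(goal axes) [ 0.0008 -0.0006  0.0945]
wrist 8552 mid [ 0.4919 -0.3252] yaw 1.64 len 0.1282 wid 0.0256 z [0.0527 0.058  0.0586]
```

servo_tool(moves=[[[0,0,0],[0.0002,-0.0006,0.015],50],[[0,0,0],[0,0,0.025],50],[[0,0,0],[0,0,0.025],50],[[0,0,0],[0,0,0.02],50],[[0,0,0],[0,0,0.0095],50],[[0,0,0],[0,0,0],50],[[0,0,0],[0,0,0],50],[[0,0,0],[0,0,0],50],[[0,0,0],[0,0,0],50],[[0,0,0],[0,0,0],50],[[0,0,0],[0,0,0],50],[[0,0,0],[0,0,0],50]])

```text
time: 38.85
ee_pos: [0.4918, -0.3252, 0.025]
tcp_rot: [-180.0, 0.0, -178.4]
wrist_force: [0.5, 0.3, 0.4]
opening: 0.0426
grasp_force: 0.0
```

servo_tool(moves=[[[0,0,0],[0,0,0],15],[[0,0,0],[0,0,0],15],[[0,0,0],[0,0,0],15],[[0,0,0],[0,0,0],15],[[0,0,0],[0,0,0],15],[[0,0,0],[0,0,0],15]], force=50)

```text
time: 39.45
ee_pos: [0.4918, -0.3242, 0.0251]
tcp_rot: [179.9, 0.0, -178.4]
wrist_force: [-1.3, 5.7, 3.4]
opening: 0.0268
grasp_force: 49.0
```

```bash
python3 g.py .4308 .1968 .100 178.8
```

```text
t 39.45 pos [ 0.4918 -0.3242  0.0251] rot [ 179.9     0.   -178.41] open 0.0268 F [-1.3  5.7  3.4] grip 49.0
turn [0.1  0.   2.79] shift(now axes) [ 0.0465  0.5226 -0.074 ] shift(goal axes) [ 0.0719  0.5196 -0.0749]
```

servo_tool(moves=[[[0,0,0],[0,0,-0.01],15],[[0,0,0],[0,0,-0.025],15],[[0,0,0],[0,0,-0.035],15],[[0,0,0],[0,0,-0.035],15],[[0,0,1.4],[0,0,-0.025],15],[[0,0,1.36],[0,0,0],15],[[0,0,0],[0.0026,0.0186,0],15],[[0,0,0],[0.0051,0.0372,0],15],[[0,0,0],[0.0051,0.0372,0],15],[[0,0,0],[0.0052,0.0372,0],15],[[0,0,0],[0.0052,0.0372,0],15],[[0,0,0],[0.0052,0.0372,0],15]])

```text
time: 40.65
ee_pos: [0.4667, -0.1186, 0.1531]
tcp_rot: [180.0, -0.1, 178.7]
wrist_force: [1.0, -0.2, -4.0]
opening: 0.0269
grasp_force: 50.0
```

servo_tool(moves=[[[0,0,0],[0.0052,0.0372,0],15],[[0,0,0],[0.0052,0.0372,0],15],[[0,0,0],[0.0051,0.0372,0],15],[[0,0,0],[0.0051,0.0372,0],15],[[0,0,0],[0.0051,0.0372,0],15],[[0,0,0],[0.0051,0.0372,0],15],[[0,0,0],[0.0051,0.0372,0],15],[[0,0,0],[0.0051,0.0372,0],15],[[0,0,0],[0.0026,0.0186,0.02],15],[[0,0,0],[0,0,0.025],15],[[0,0,0],[0,0,0.01],15],[[0,0,0],[0,0,0],15]])

```text
time: 41.85
ee_pos: [0.4295, 0.1963, 0.0975]
tcp_rot: [-179.9, -0.2, 178.8]
wrist_force: [-0.0, -0.2, -4.4]
opening: 0.0266
grasp_force: 50.1
```

servo_tool(moves=[[[0,0,0],[0,0,0],15],[[0,0,0],[0,0,0],15],[[0,0,0],[0,0,0],15],[[0,0,0],[0,0,0],15],[[0,0,0],[0,0,0],15],[[0,0,0],[0,0,0],15]])

```text
time: 42.45
ee_pos: [0.4309, 0.197, 0.1]
tcp_rot: [180.0, 0.0, 178.8]
wrist_force: [0.1, 0.5, -5.0]
opening: 0.0268
grasp_force: 50.1
```

```bash
python3 g.py .4307 .1970 .0305 178.8; python3 - <<'E'
from h import *
p,d,W=cloud("wrist")
cv2.imwrite("pics/w9.png",p[:,:,::-1])
E
```

```text
t 42.45 pos [0.4309 0.197  0.1   ] rot [1.8000e+02 1.0000e-02 1.7878e+02] open 0.0268 F [ 0.1  0.5 -5. ] grip 50.1
turn [ 0.    0.01 -0.02] shift(now axes) [ 0.0002 -0.      0.0695] shift(goal axes) [ 0.0002 -0.      0.0695]
```

View pics/w9.png

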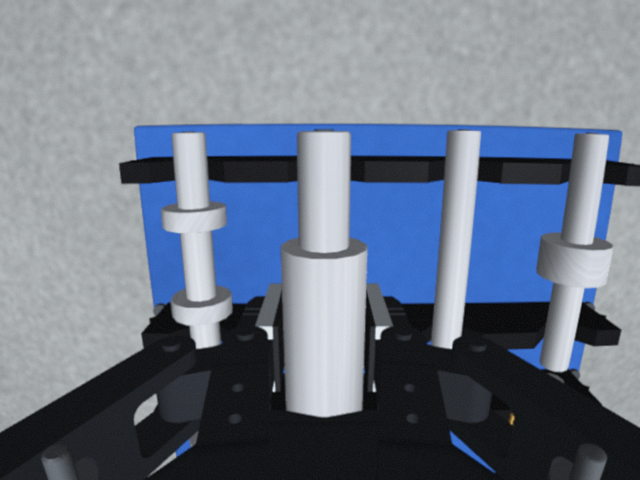

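The barrel is held straight above the last free notch, so I'll lower it.

servo_tool(moves=[[[0,0,0],[0.0003,0,0.015],15],[[0,0,0],[0,0,0.025],15],[[0,0,0],[0,0,0.018],15],[[0,0,0],[0,0,0.008],15],[[0,0,0],[0,0,0.003],15],[[0,0,0],[0,0,0],15],[[0,0,0],[0,0,0],15],[[0,0,0],[0,0,0],15],[[0,0,0],[0,0,0],15],[[0,0,0],[0,0,0],15],[[0,0,0],[0,0,0],15],[[0,0,0],[0,0,0],15]])

```text
time: 43.7
ee_pos: [0.4305, 0.1971, 0.0309]
tcp_rot: [180.0, 0.0, 178.8]
wrist_force: [-1.5, 0.2, -4.6]
opening: 0.0268
grasp_force: 50.2
```

servo_tool(moves=[[[0,0,0],[0,0,0.001],15],[[0,0,0],[0,0,0.001],15],[[0,0,0],[0,0,0.001],15],[[0,0,0],[0,0,0.001],15],[[0,0,0],[0,0,0.001],15],[[0,0,0],[0,0,0.001],15],[[0,0,0],[0,0,0],15],[[0,0,0],[0,0,0],15]])

```text
time: 44.5
ee_pos: [0.4308, 0.1976, 0.0254]
tcp_rot: [179.9, 0.0, 178.8]
wrist_force: [-1.2, 4.2, 3.6]
opening: 0.0266
grasp_force: 51.1
```

servo_tool(moves=[[[0,0,0],[0,0,0.0005],15],[[0,0,0],[0,0,0],15],[[0,0,0],[0,0,0],30],[[0,0,0],[0,0,0],40],[[0,0,0],[0,0,0],50],[[0,0,0],[0,0,0],50],[[0,0,0],[0,0,-0.01],50],[[0,0,0],[0,0,-0.03],50],[[0,0,0],[0,0,-0.04],50],[[0,0,0],[0,0,-0.04],50],[[0,0,0],[0,0.01,-0.04],50],[[0,0,0],[0,0.02,-0.04],50]])

```text
time: 45.7
ee_pos: [0.431, 0.2264, 0.227]
tcp_rot: [180.0, 0.1, 178.7]
wrist_force: [2.0, 0.7, -0.1]
opening: 0.0427
grasp_force: 0.0
```

servo_tool(moves=[[[0,0,0],[0,0,-0.04],40],[[0,0,0],[-0.02,0,0],40],[[0,0,0],[-0.03,0,0],40],[[0,0,0],[0,0,0],40],[[0,0,0],[0,0,0],40],[[0,0,0],[0,0,0],40],[[0,0,0],[0,0,0],40],[[0,0,0],[0,0,0],40],[[0,0,0],[0,0,0],40],[[0,0,0],[0,0,0],40],[[0,0,0],[0,0,0],40]])

```text
time: 46.8
ee_pos: [0.481, 0.226, 0.2644]
tcp_rot: [180.0, 0.0, 178.8]
wrist_force: [0.2, -0.4, -0.2]
opening: 0.0345
grasp_force: 0.0
```

```bash
cat > chk.py <<'E'
from h import *
import sys
p,d,W=shafts("wrist",[.33,.505,.05,.42])
cv2.imwrite(sys.argv[1],p[:,:,::-1])
hsv=cv2.cvtColor(p,cv2.COLOR_RGB2HSV)
m=(d>0)&(W[...,2]>.0495)&(W[...,2]<.056)&(hsv[...,2]<60)&(W[...,0]>.36)&(W[...,0]<.5)&(W[...,1]>.05)&(W[...,1]<.42)
P=W[m]
for lo,hi in [(.36,.41),(.45,.5)]:
    q=P[(P[:,0]>lo)&(P[:,0]<hi)]; a,b=np.polyfit(q[:,1],q[:,0],1); print("comb",len(q),"slope",a.round(4),"x at",[round(a*y+b,4) for y in (.1308,.197,.263,.329)])
E
python3 g.py .43 .13 .15 178.8; python3 chk.py pics/w10.png
```

```text
t 46.8 pos [0.481  0.226  0.2644] rot [1.8000e+02 1.0000e-02 1.7879e+02] open 0.0345 F [ 0.2 -0.4 -0.2] grip 0.0
turn [ 0.    0.01 -0.01] shift(now axes) [ 0.049  -0.0971  0.1144] shift(goal axes) [ 0.049  -0.0971  0.1144]
wrist 3519 mid [0.4312 0.1973] yaw -1.32 len 0.1283 wid 0.0249 z [0.0528 0.058  0.0588]
wrist 2616 mid [0.4321 0.2627] yaw -1.25 len 0.1282 wid 0.0149 z [0.0507 0.0526 0.0532]
wrist 3130 mid [0.4335 0.327 ] yaw -1.3 len 0.1279 wid 0.0308 z [0.0514 0.0614 0.0624]
wrist 3056 mid [0.4304 0.1326] yaw -1.28 len 0.1286 wid 0.0264 z [0.0511 0.0595 0.0604]
comb 1627 slope 0.0215 x at [np.float64(0.385), np.float64(0.3864), np.float64(0.3878), np.float64(0.3892)]
comb 1459 slope 0.0206 x at [np.float64(0.4738), np.float64(0.4751), np.float64(0.4765), np.float64(0.4779)]
```

View pics/w10.png

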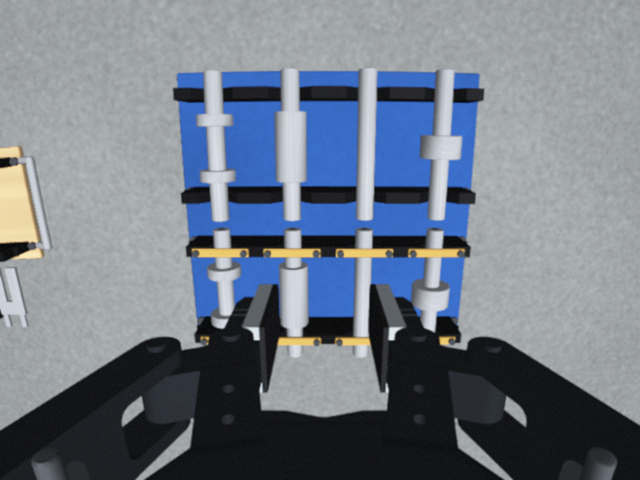

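All four are seated in the right order and centred to within about 1 mm. The caliper and dial stand were never approached, and the gripper is clear of everything.

```bash
python3 -c "
from workcell import *
print(job_done())"
```

```text
the job is handed in; nothing more can be done
None
```

The job is handed in: all four samples are in the front row in line with their references, seated and centred lengthwise to within about 1 mm by the last camera check, at 46.8 s of the 125 s allowed.

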